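Pump the ratchet lift level and slide the tray onto the warming plate

ROBOT

A 7-joint arm with a two-finger parallel gripper is mounted at the origin on a cart in front of the work surface, level with it; the furniture and walls round the work are solid. World frame = base frame: x ahead of the robot, y to its left, z up, the work surface at z = 0. Lengths are in m, angles in degrees, forces in N, time in s.
With the tool pointing down it reaches from about 0.425 to 0.875 m from the base axis. Payload 4.7 kg.
Tool frame: the origin (TCP) lies at the very end of the fingers, on their centre line; the grasp point (between the pads) lies env.hold_point_z behind it (env.hold_point_z is the distance from the TCP to the grasp point, in m); z points along the fingers, y is the line along which they close (so a half turn about z gives the same grasp; the last joint's range is limited). The gripper opens to 87 mm and grips with 3 to 60 N. Pads are 19 mm wide; open, the fingers measure 117 mm over their backs; the gripper's body (75 mm by 190 mm) begins 51 mm behind the grasp point.
Start: joints at [-67.546, 18.392, -4.016, 83.108, 1.295, 78.541, -3.26], TCP at [0.24, 0.604, 0.223] pointing down, gripper open.
Joint ranges: [-163.93, 163.93], [-17.29, 119.83], [-79.2, 71.16], [3.27, 140.29], [-89.18, 269.18], [5.43, 117.66], [-154.24, 154.24]. Speed limits (degrees/s): [147.25, 147.25, 180, 180, 180, 180, 180].

INTERFACE

Orientations are given as [roll, pitch, yaw] about the fixed x, y, z axes, in that order (R = Rz(yaw) Ry(pitch) Rx(roll)).
In Python, from cell import env gives the robot as it stands.
- The arm moves only by the shell command python3 -m jog 'ROWS' [FORCE]. ROWS is JSON, a list of rows, each an object with "dp": the shift along the tool's x, y, z in cm, a list of three; "twist": the turn about the tool's z in degrees; "fingers": the opening, from 0 (shut) to 1 (fully open). A call has 1 to 8 rows; each row is the pose to reach, as a shift and turn from the pose commanded when the call began, along the tool's axes at that moment; what a row does not reach only later rows make up. A row lasts 1/8 s, in which the tool goes at most 62.5 mm and 10.7 degrees, less where a joint would pass 70% of its speed; a pose out of reach is approached as far as the arm can. A call with a gripper value outside its range is refused whole. The fingers move at their own pace and stop on an object; FORCE is the grip in N (left out, the last holds). Time passes only in rows, so rows that repeat a pose let the fingers close. It gives the time, the measured TCP pose, the force, the opening and the grip force at its end, in the units of the state.
- env.get_obs(): the state, without advancing time (a new reading comes with each control period).
- env.read_camera(name): name is "scene" or "side" or "wrist"; returns a dict with "pixels" (480x640x3 uint8, blue, green, red), "depth" (480x640 float32, m along the optical axis (not along the pixel's ray), 0 where there is no reading), "fx", "fy", "cx", "cy" (pixels), "k1" (the pictures are not rectified: a ray, as slopes to the right and down, at radius r is drawn at 1 + k1 r^2 times it, then the intrinsics apply), "rvec" (rotation vector, rad) and "tvec" (3), from world to camera coordinates, as OpenCV has them. Camera axes: x right, y down, z forward; pixel columns grow to the right and rows downward; lengths in m; the calibration is good to about 2 mm. A picture is of the moment at which its call begins.
- env.sign_off(): hands the job in; it is judged then, once.
The state is a dict: "time_s": time; "qpos": joint angles; "joint_velocities": joint speeds; "effort": joint torques, N m; "tool_pos": TCP position; "tool_rot": TCP orientation; "force": force on the tool from outside, world axes, zero at the start; "wrist_torque": the same for the moment, N m; "grip_width": finger opening in m; "grasp_force": force on a finger pad.
Only numpy, scipy, OpenCV 4.12 (cv2) and the standard library are available. Lean on these libraries where they do the work, as an engineer would, in place of code of your own. Each camera call takes 0.05 s, during which the arm holds its last target. There are 200 camera calls.

TASK

Clear the tub with the teal cap off the warming plate and stand it upright on the trolley top. Then swing the red ratchet lever to and fro to raise the lift notch by notch, stopping at the first notch where its platform is level with the plate or barely above it, and slide the steel tray with its dish and carton across onto the plate until it is home against the end stop. Raise the platform by the lever only, slide the tray rather than lifting it, keep its load standing in it, and do not disturb the bottles and the jar round about.

Things in the scene. Friction and masses are not known exactly. Their poses are not given: they have to be found in the camera images.
- lift: fixed ratchet lift: grey base plate 225 x 172 x 18 mm, two columns 228 mm tall at its back, blue gear housing and steel 12-tooth ratchet wheel (84 mm across, axis 150 mm up) between them. Origin: trolley-top level, under the platform's centre. +x points to the columns (away from the robot), -y to the warming plate: the tray slides along -y. No release: it cannot be lowered again
- platform: steel platform 128 (x) x 160 (y) mm, 8 mm thick; lips 7 mm high along front and back (118 mm between), ends open. Origin: centre of its top face; axes as the lift. Starts 51 mm up and rises 5 mm a notch: 56, 61, 66, 71, 76, 81... At the end of a working swing it stands up to 2 mm over its notch and sinks onto it as the lever goes back. Do not touch it
- lever (a joint): swing of the lever about the wheel's axis, along the lift's x: 0 upright, positive = top towards the lift's -y (the plate), stops at -0.40 and +0.40. Working swing: negative to positive. A swing from below -0.28 to above +0.30 lifts one notch (never more); a shorter one may lift nothing; the way back clicks freely. Takes 2 to 6 N at the grip and stays about where it is left
- lever_grip (a point): middle of the black rubber grip of the red lever: a rod 22 mm thick and 66 mm long, in line with the lever; this point is 130 mm from the axis, the grip's end 150 mm from it
- lever_pivot (a point): point on the lever's axis in the lever's plane: 91 mm behind (+x of) the lift's origin and 150 mm up
- warmer: fixed slide-warming plate: white box 152 (x) x 180 (y) mm on a levelling foot; plate height 63 to 81 mm. Origin: centre of its dark flat top face; axes as the lift's; its +y end (edge bevelled, 3 mm) faces the platform over a gap of 5 to 12 mm. Rails 8 mm high at front and back, 121 mm between, flared at the +y end; a bar 12 mm high across the -y end is the stop. A home tray has its origin here
- tray: steel tray 112 (x) x 160 (y) mm, walls 30 mm high and 4 mm thick, on two black runners with rounded ends. Origin: centre of its underside; starts on the platform between the lips, long side along the lift's y. About 0.6 kg with its load; sliding takes 2 to 6 N. It slides down a step of a few mm, but up one of 2 mm at most
- tray_end (a point): middle of the outer side of the tray's +y end wall (the end away from the warming plate), 19 mm over the tray's underside: where to push
- dish: petri dish 90 mm across, 16 mm high, lying in the tray near its +y end; origin: centre of its underside (11 mm over the tray's underside)
- slide_carton: white and teal carton of slides, 36 x 90 x 59 mm, standing in the tray near its -y end, 90 mm side across the tray; origin: centre of its underside
- strip_tub: white tub with a teal screw cap, 43 mm across, 99 mm tall, upright, 60 g, at first standing on the warming plate; origin: centre of its underside. There is free trolley top at the right, between the two bottles; a rim 25 mm high borders the top there at y = -0.385 m
- brown_bottle: brown reagent bottle with blue cap, 60 mm across, 155 mm tall, on the trolley top at the right; origin: centre of its underside. Leave it. (A timer, a torch and a carton, up to 41 mm high, lie along the front edge, x below 0.35 m)
- wash_bottle: white wash bottle with a bent red spout, 62 mm across, 142 mm to the cap, spout to 181 mm; origin on its underside, the bottle's axis 17 mm along its +y. On the trolley top at the right. Leave it
- stain_jar: jar of violet stain with a black lid, 53 mm across, 99 mm tall, back left; origin under its centre. Leave it
- carton_a: fixed white and blue carton 112 (x) x 205 (y) x 101 mm with a roll of blue tape on it (120 mm in all), at the back right; origin under its centre. A smaller carton, 71 mm high, stands to the right of it
- dropper: white dropper bottle with blue nozzle, 37 mm across, 107 mm tall, behind the lift; origin under its centre. Leave it

How it is judged:
By the outcome, as a careful person would: the job done as asked, in the order asked, and still so for the second after the job is handed in, with the robot touching nothing.
It also fails if it takes over 72 s, if anything falls off the work surface, if the arm or the gripper's body presses on something with over 40 N, if the wrist force passes 120 N, or if a joint passes its speed limit or range.

## Working session

There is one attempt and no reset: what is moved stays moved. The work goes in short steps, Python scripts to look and compute and a shell command to move; the robot and the scene stay as the last step left them, time stands still between calls to the robot, and variables do not carry over. Pictures are saved under pics/ and viewed, at most 10 in all, crops included, and the job is handed in when it is done.

```bash
mkdir -p pics; ls; cat > h.py <<'E'
import numpy as np, cv2
from cell import env
from scipy.spatial.transform import Rotation as R
def snap(n,f=None):
    c=env.read_camera(n); np.savez('pics/%s.npz'%(f or n),**c)
    if f: cv2.imwrite('pics/%s.png'%f,c['pixels'])
    return c
def load(f): return dict(np.load('pics/%s.npz'%f))
def pt(c,u,v,z=None,w=1):
    K=np.array([[c['fx'],0,c['cx']],[0,c['fy'],c['cy']],[0,0,1.]])
    x,y=cv2.undistortPoints(np.array([[[u,v]]],float),K,np.array([c['k1'],0,0,0],float))[0,0]
    Rm=cv2.Rodrigues(np.array(c['rvec'],float))[0]; t=np.array(c['tvec'],float).ravel()
    o=-Rm.T@t; d=Rm.T@np.array([x,y,1.])
    if z is None:
        p=c['depth'][int(v)-w:int(v)+w+1,int(u)-w:int(u)+w+1]; s=np.median(p[p>0])
    else: s=(z-o[2])/d[2]
    return o+s*d
def cloud(c):
    v,u=np.mgrid[0:480,0:640]
    K=np.array([[c['fx'],0,c['cx']],[0,c['fy'],c['cy']],[0,0,1.]])
    xy=cv2.undistortPoints(np.stack([u,v],-1).reshape(-1,1,2).astype(float),K,np.array([c['k1'],0,0,0],float)).reshape(-1,2)
    d=c['depth'].reshape(-1,1); Rm=cv2.Rodrigues(np.array(c['rvec'],float))[0]
    P=(np.c_[xy,np.ones(len(xy))]*d-np.array(c['tvec']).ravel())@Rm
    P[d[:,0]==0]=np.nan
    return P.reshape(480,640,3)
def delta(x,y,z):
    s=env.get_obs(); Rm=R.from_euler('xyz',s['tool_rot'],degrees=True)
    return Rm.inv().apply(np.array([x,y,z])-s['tool_pos'])*100
E
python3 -c "
from h import *
snap('scene','scene1');snap('side','side1')
s=env.get_obs();print(s['tool_pos'],s['tool_rot'],s['grip_width'],env.hold_point_z)"
```

```text
pics
[0.2396221  0.60370032 0.2215732 ] [-1.79903541e+02  3.90484804e-03  1.58355810e+02] 0.08714623449218567 0.0187
```

View pics/scene1.png

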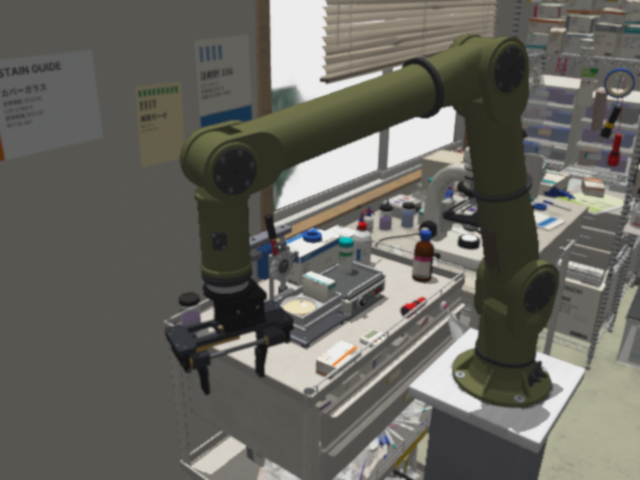

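View pics/side1.png

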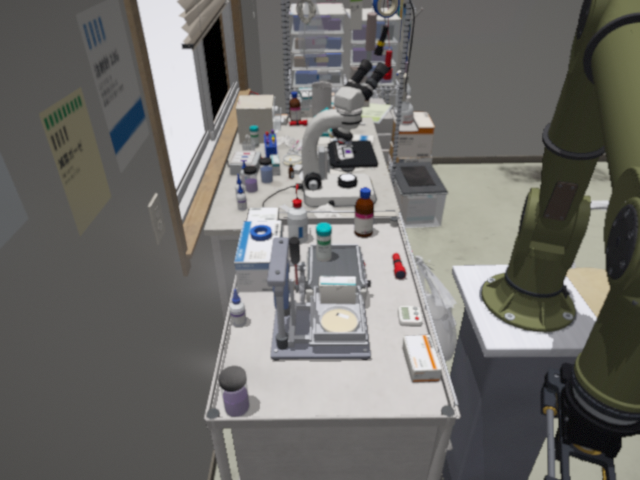

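The side camera shows the lift (280,300), tray with dish (340,320), tub with teal cap (323,235), brown bottle (364,212), wash bottle (297,218), stain jar (234,390) and dropper (237,310). I'll enlarge it next.

```bash
python3 -c "
from h import *
c=load('side1');cv2.imwrite('pics/crop1.png',cv2.resize(c['pixels'][190:370,220:420],None,fx=3.3,fy=3.3,interpolation=cv2.INTER_CUBIC))
for n,u,v in [('tubcap',323,229),('browncap',364,192),('washcap',297,205),('stainlid',233,375),('dropper',236,296),('dish',340,320),('dishL',320,320),('dishR',360,320),('carton',338,281),('plate',338,262),('grip',294,245),('top',340,390)]:
  print(n,pt(c,u,v).round(3))
P=cloud(c);B=c['pixels'].astype(int)
b,g,r=B[...,0],B[...,1],B[...,2]
m=(g>r+40)&(b>r+40)&(abs(b-g)<40)&(P[...,2]>.12)&(P[...,0]>.3)&(P[...,0]<.9)&(P[...,1]>-.4)
print('teal',m.sum(),np.nanmin(P[m],0),np.nanmax(P[m],0))
"
```

```text
tubcap [ 0.519 -0.092  0.169]
browncap [ 0.393 -0.319  0.152]
washcap [ 0.591 -0.284  0.13 ]
stainlid [0.699 0.313 0.099]
dropper [0.727 0.071 0.089]
dish [0.486 0.143 0.077]
dishL [0.53  0.142 0.077]
dishR [0.439 0.128 0.062]
carton [0.487 0.056 0.119]
plate [ 0.48  -0.084  0.07 ]
grip [0.581 0.151 0.288]
top [ 0.491  0.272 -0.   ]
teal 180 [ 0.45037695 -0.12399227  0.12018178] [0.53692362 0.07129565 0.17138053]
```

View pics/crop1.png

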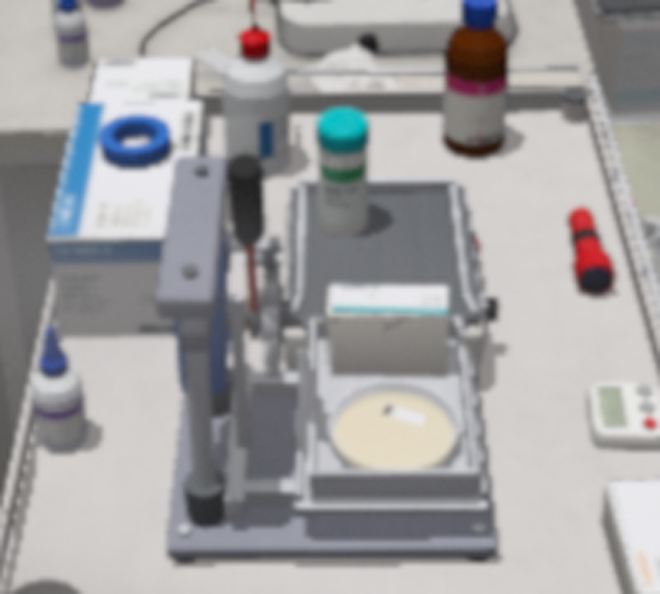

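```bash
python3 -c "
from h import *
c=load('side1');P=cloud(c);X,Y,Z=[P[...,i] for i in range(3)];B=c['pixels'].astype(int);b,g,r=B[...,0],B[...,1],B[...,2]
def st(n,m):
  q=P[m]; print(n,len(q),'med',np.median(q,0).round(4),'p2',np.percentile(q,2,axis=0).round(4),'p98',np.percentile(q,98,axis=0).round(4)); return q
def rect(n,m):
  q=st(n,m); rr=cv2.minAreaRect(q[:,:2].astype(np.float32)*1000); print('   rect',rr)
box=(X>.35)&(X<.62)&(Y>-.25)&(Y<.25)
teal=(g>r+40)&(b>r+40)&(Z>.12)
st('cap',teal&(Y<-.05)&(Y>-.2)&box); st('captop',teal&(Y<-.05)&(Z>.155)&(Y>-.2)&box)
rect('dishtop',(b<r-15)&(Z>.06)&(Z<.09)&box&(Y>.05))
pl=(Z>.058)&(Z<.085)&box&(Y<-.01)&(Y>-.2)&(r<90); rect('plate',pl)
rect('cartontop',box&(Z>.112)&(Z<.13)&(Y>0)&(Y<.12))
rect('base',(X>.35)&(X<.75)&(Y>-.1)&(Y<.3)&(Z>.012)&(Z<.024))
rect('traywall',box&(Z>.074)&(Z<.09)&(Y>.0)&(b>r-10)&(X<.56))
dark=(r<60)&(X>.55)&(X<.62)&(Y>0)&(Y<.25)&(Z>.2);q=st('grip',dark)
k=np.polyfit(q[:,2],q[:,1],1);print('slope',k,np.arctan(k[0]))
for z0 in np.arange(.2,.31,.02):
  t=q[abs(q[:,2]-z0)<.01]
  if len(t):print(z0,t.mean(0).round(4),t.min(0).round(3),t.max(0).round(3))
st('wash',(X>.53)&(X<.66)&(Y<-.2)&(Y>-.38)&(Z>.03)&(Z<.1));st('brown',(X>.33)&(X<.46)&(Y<-.24)&(Y>-.38)&(Z>.03)&(Z<.1))
st('spout',(X>.53)&(X<.68)&(Y<-.15)&(Y>-.38)&(Z>.145))
"
```

```text
cap 169 med [ 0.5188 -0.0948  0.1673] p2 [ 0.5008 -0.1211  0.1551] p98 [ 0.5368 -0.0826  0.1706]
captop 165 med [ 0.5188 -0.095   0.1675] p2 [ 0.5008 -0.1212  0.1561] p98 [ 0.5368 -0.0826  0.1706]
dishtop 633 med [0.4901 0.1465 0.0762] p2 [0.4525 0.1086 0.0731] p98 [0.5239 0.1766 0.0792]
   rect ((488.8684997558594, 141.15687561035156), (78.96522521972656, 75.18719482421875), 1.8362605571746826)
plate 56 med [ 0.4914 -0.1099  0.0696] p2 [ 0.4787 -0.127   0.0672] p98 [ 0.5006 -0.0918  0.0724]
   rect ((489.2269287109375, -107.95013427734375), (40.87685012817383, 21.22508430480957), 78.3120346069336)
cartontop 410 med [0.4899 0.0613 0.1189] p2 [0.4494 0.0408 0.1129] p98 [0.5316 0.0764 0.1219]
   rect ((527.8488159179688, 69.56803894042969), (168.44137573242188, 57.06700134277344), 16.46840476989746)
base 1980 med [0.5693 0.1692 0.0174] p2 [ 0.4211 -0.0488  0.0129] p98 [0.7332 0.1944 0.0227]
   rect ((584.114501953125, 72.72708129882812), (245.2344970703125, 334.0769348144531), 88.63871765136719)
traywall 775 med [0.4876 0.1066 0.0784] p2 [0.4344 0.0177 0.0743] p98 [0.5461 0.1876 0.0887]
   rect ((487.5962219238281, 95.65901947021484), (134.00999450683594, 188.86460876464844), 0.8540375232696533)
grip 188 med [0.581  0.1456 0.2752] p2 [0.5735 0.1377 0.2391] p98 [0.5893 0.1517 0.2962]
slope [0.13304077 0.10886559] 0.1322640645443889
0.24 [0.5809 0.14   0.244 ] [0.575 0.137 0.237] [0.587 0.143 0.25 ]
0.26 [0.581  0.1439 0.2605] [0.574 0.139 0.25 ] [0.588 0.148 0.269]
0.27999999999999997 [0.5813 0.1478 0.2796] [0.573 0.143 0.27 ] [0.59  0.153 0.289]
0.29999999999999993 [0.5816 0.1464 0.2936] [0.573 0.135 0.29 ] [0.591 0.152 0.297]
wash 525 med [ 0.5996 -0.2739  0.0695] p2 [ 0.5639 -0.3589  0.0313] p98 [ 0.6583 -0.2113  0.0998]
brown 391 med [ 0.3937 -0.3048  0.0665] p2 [ 0.3629 -0.3251  0.0311] p98 [ 0.4197 -0.2971  0.0987]
spout 29 med [ 0.5936 -0.3     0.168 ] p2 [ 0.5898 -0.3608  0.1459] p98 [ 0.5967 -0.2945  0.1798]
```

```bash
python3 -c "
from h import *
for p in [(.40,.35,.33),(.50,.05,.33),(.519,-.104,.30)]: print(delta(*p).round(2))"
```

```text
[-24.27 -17.68 -10.81]
[-44.63 -41.88 -10.77]
[-52.07 -55.49  -7.75]
```

```bash
python3 -m jog '[{"dp":[-4,-3,-5]},{"dp":[-8,-6,-10]},{"dp":[-12.1,-8.8,-10.8]},{"dp":[-16.2,-11.8,-10.8]},{"dp":[-20.2,-14.7,-10.8]},{"dp":[-24.3,-17.7,-10.8]},{"dp":[-28.3,-22.5,-10.8]},{"dp":[-32.3,-27.2,-10.8]}]'; python3 -c "
from h import *
for p in [(.50,.05,.33),(.519,-.104,.30)]: print(delta(*p).round(2))
s=env.get_obs();print(s['tool_rot'],s['qpos'])"
```

```text
[-44.63 -41.88 -10.77]
[-52.07 -55.49  -7.75]
[-1.79903541e+02  3.90484804e-03  1.58355810e+02] [-67.54573166  18.43486894  -4.01637241  83.16758498   1.29379662
  78.53917082  -3.26007046]validation failed for argument at $[0]...
```

```bash
python3 -m jog '[{"dp":[-4,-3,-5],"twist":0,"fingers":1},{"dp":[-8,-6,-10],"twist":0,"fingers":1},{"dp":[-12.1,-8.8,-10.8],"twist":0,"fingers":1},{"dp":[-16.2,-11.8,-10.8],"twist":-4,"fingers":1},{"dp":[-20.2,-14.7,-10.8],"twist":-8,"fingers":1},{"dp":[-24.3,-17.7,-10.8],"twist":-12,"fingers":1},{"dp":[-28.3,-22.5,-10.8],"twist":-16,"fingers":1},{"dp":[-32.3,-27.2,-10.8],"twist":-21.6,"fingers":1}]'; python3 -c "
from h import *
for p in [(.50,.05,.33),(.519,-.104,.30)]: print(delta(*p).round(2))
s=env.get_obs();print(s['tool_rot'],s['qpos'])"
```

```text
time_s: 1.1
tool_pos: [0.44, 0.2301, 0.3301]
tool_rot: [-180.0, -0.0, -179.9]
force: [2.0, -0.6, -0.2]
grip_width: 0.0869
grasp_force: 0.0
[-5.960e+00 -1.803e+01  1.000e-02]
[ -7.82 -33.43   3.02]
[-1.79981924e+02 -2.18855624e-02 -1.79866833e+02] [-43.22342323  -2.53803878  12.11215546  94.48609269   0.53692636
  88.02367398  58.99159281]
```

```bash
python3 -m jog '[{"dp":[-2,-6,0],"twist":0,"fingers":1},{"dp":[-4,-12,0],"twist":0,"fingers":1},{"dp":[-6,-18,0],"twist":0,"fingers":1},{"dp":[-6.6,-23,1],"twist":0,"fingers":1},{"dp":[-7.2,-28,2],"twist":0,"fingers":1},{"dp":[-7.8,-33.4,3],"twist":0,"fingers":1},{"dp":[-7.8,-33.4,3],"twist":0,"fingers":1}]'; python3 -c "
from h import *
c=snap('wrist','wrist1');P=cloud(c);B=c['pixels'].astype(int);b,g,r=B[...,0],B[...,1],B[...,2]
m=(g>r+40)&(b>r+40)&(P[...,2]>.15)
v,u=np.nonzero(m);print(len(v),u.min(),u.max(),v.min(),v.max(),P[m].min(0),P[m].max(0),P[m].mean(0))"
```

```text
time_s: 1.98
tool_pos: [0.5161, -0.1075, 0.2996]
tool_rot: [-179.9, -0.1, 179.4]
force: [-0.3, 0.3, 0.4]
grip_width: 0.087
grasp_force: 0.0
1915 279 343 206 400 [ 0.49059402 -0.12491274  0.15853067] [ 0.53910958 -0.08345793  0.40236287] [ 0.51674324 -0.10417478  0.16905786]
```

View pics/wrist1.png

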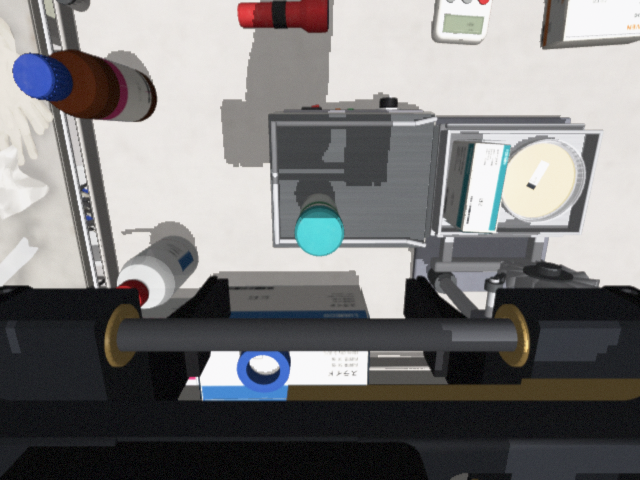

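The wrist picture shows the teal cap at (320,229), the plate from (272,115) to (430,245), the tray from (440,127) to (598,235), the brown bottle's base near (145,95) and the wash bottle's near (180,240).

```bash
python3 -c "
from h import *
c=load('wrist1')
for n,u,v,z in [('cap',320,229,.170),('plate',390,210,None),('plate',350,190,None),('plate',290,140,None),('plate',415,150,None),('plate',400,230,None),('railF_L',275,118,.08),('railF_R',425,114,.08),('stopB',275,245,.083),('railB_R',420,241,.08),('plate+y edge top',432,140,.071),('plate+y edge bot',428,225,.071),('trayFL',443,128,.081),('trayFR',600,130,.081),('trayBL',433,229,.081),('trayBR',580,235,.081),('dish c',540,180,None),('trolley',220,200,None),('rim -y',80,200,.025),('traywallB',510,233,None),('brown base',150,95,0.01),('wash side',198,245,.02)]:
  print(n,pt(c,u,v,z).round(4), pt(c,u,v).round(4))
P=cloud(c);Z=P[...,2]
r=c['pixels'][...,2]
m=np.zeros_like(Z,bool);m[125:235,345:425]=1
z=Z[m];z=z[np.isfinite(z)];print('plate med',np.median(z),z.std())
m[:]=0;m[165:190,530:550]=1;print('dish',np.median(Z[m]))
m[:]=0;m[250:290,205:235]=1
m[:]=0;m[20:90,150:230]=1;print('top',np.nanmedian(Z[m]))
"

```

```text
cap [ 0.5145 -0.1033  0.17  ] [ 0.5146 -0.1033  0.1694]
plate [ 0.5186 -0.0243  0.0706] [ 0.5186 -0.0243  0.0706]
plate [ 0.4959 -0.0693  0.07  ] [ 0.4959 -0.0693  0.07  ]
plate [ 0.4422 -0.1338  0.0705] [ 0.4422 -0.1338  0.0705]
plate [ 0.4538 -0.0005  0.0698] [ 0.4538 -0.0005  0.0698]
plate [ 0.5418 -0.0118  0.0708] [ 0.5418 -0.0118  0.0708]
railF_L [ 0.4205 -0.1477  0.08  ] [ 0.42   -0.1488  0.0703]
railF_R [0.4181 0.0046 0.08  ] [0.4175 0.0075 0.0697]
stopB [ 0.5546 -0.153   0.083 ] [ 0.5584 -0.1546  0.0704]
railB_R [0.5523 0.009  0.08  ] [0.554  0.0107 0.0743]
plate+y edge top [0.4437 0.0165 0.071 ] [0.4437 0.0167 0.0705]
plate+y edge bot [0.5362 0.0194 0.071 ] [0.5368 0.0202 0.0686]
trayFL [0.4319 0.0237 0.081 ] [0.4312 0.0338 0.0512]
trayFR [0.4353 0.1844 0.081 ] [0.4353 0.1844 0.0809]
trayBL [0.5383 0.0221 0.081 ] [0.5426 0.0276 0.0644]
trayBR [0.5467 0.1856 0.081 ] [0.5691 0.2467 0.0009]
dish c [0.4861 0.1338 0.0771] [0.4861 0.1338 0.0771]
trolley [ 5.175e-01 -2.330e-01  1.000e-04] [ 5.175e-01 -2.330e-01  1.000e-04]
rim -y [ 0.5117 -0.3998  0.025 ] [ 0.5079 -0.3843  0.048 ]
traywallB [0.5438 0.108  0.0805] [0.5438 0.108  0.0805]
brown base [ 0.3897 -0.3026  0.01  ] [ 0.3909 -0.2977  0.0213]
wash side [ 0.5728 -0.2611  0.02  ] [ 5.788e-01 -2.682e-01 -2.000e-04]
plate med 0.07037196943327995 0.0010086916737093255
dish nan
top -3.545161778194307e-05
```

```bash
python3 -m jog '[{"dp":[0.1,0.4,5],"twist":0,"fingers":1},{"dp":[0.1,0.4,10],"twist":0,"fingers":1},{"dp":[0.1,0.4,14.5],"twist":0,"fingers":1},{"dp":[0.1,0.4,18.4],"twist":0,"fingers":1},{"dp":[0.1,0.4,18.4],"twist":0,"fingers":1},{"dp":[0.1,0.4,18.4],"twist":0,"fingers":0.3},{"dp":[0.1,0.4,18.4],"twist":0,"fingers":0.3},{"dp":[0.1,0.4,18.4],"twist":0,"fingers":0.3}]' 12; python3 -m jog '[{"dp":[0,0,0],"twist":0,"fingers":0.3},{"dp":[0,0,0],"twist":0,"fingers":0.3}]' 12
```

```text
time_s: 3.02
tool_pos: [0.5174, -0.0978, 0.118]
tool_rot: [180.0, 0.2, 180.0]
force: [-0.6, 0.3, 0.4]
grip_width: 0.0642
grasp_force: 0.0
time_s: 3.28
tool_pos: [0.5166, -0.0981, 0.1169]
tool_rot: [-180.0, 0.0, 179.9]
force: [-0.1, 0.1, 0.6]
grip_width: 0.0451
grasp_force: 0.5
```

```bash
python3 -m jog '[{"dp":[0,0,0],"twist":0,"fingers":0.3},{"dp":[0,0,0],"twist":0,"fingers":0.3},{"dp":[0,0,-1],"twist":0,"fingers":0.3},{"dp":[0,0,-3],"twist":0,"fingers":0.3},{"dp":[0,0,-5],"twist":0,"fingers":0.3},{"dp":[0,0,-6],"twist":0,"fingers":0.3},{"dp":[0,0,-6],"twist":0,"fingers":0.3}]' 12; python3 -c "
from h import *
for p in [(.488,-.27,.178),(.488,-.27,.045)]: print(delta(*p).round(2))"
```

```text
time_s: 4.15
tool_pos: [0.5169, -0.0978, 0.1772]
tool_rot: [180.0, 0.1, 180.0]
force: [-0.0, -0.3, -0.4]
grip_width: 0.0429
grasp_force: 11.8
[  2.87 -17.23  -0.09]
[  2.89 -17.23  13.21]
```

```bash
python3 -m jog '[{"dp":[0.9,-4,0],"twist":0,"fingers":0.3},{"dp":[1.9,-8.5,0],"twist":0,"fingers":0.3},{"dp":[2.9,-13,0],"twist":0,"fingers":0.3},{"dp":[2.9,-17.2,0],"twist":0,"fingers":0.3},{"dp":[2.9,-17.2,3.5],"twist":0,"fingers":0.3},{"dp":[2.9,-17.2,7],"twist":0,"fingers":0.3},{"dp":[2.9,-17.2,10.5],"twist":0,"fingers":0.3},{"dp":[2.9,-17.2,12],"twist":0,"fingers":0.3}]'; python3 -m jog '[{"dp":[0,0,0.5],"twist":0,"fingers":0.3},{"dp":[0,0,0.8],"twist":0,"fingers":0.3},{"dp":[0,0,1.0],"twist":0,"fingers":0.3},{"dp":[0,0,1.0],"twist":0,"fingers":0.3}]'
```

```text
time_s: 5.15
tool_pos: [0.4854, -0.2689, 0.0538]
tool_rot: [179.9, -0.3, 179.9]
force: [-1.3, 0.8, 0.1]
grip_width: 0.0427
grasp_force: 11.8
time_s: 5.65
tool_pos: [0.4878, -0.2699, 0.0472]
tool_rot: [-180.0, 0.1, 180.0]
force: [-0.9, -0.3, -0.4]
grip_width: 0.0426
grasp_force: 11.8
```

```bash
python3 -m jog '[{"dp":[0,0,0.1],"twist":0,"fingers":0.3},{"dp":[0,0,0.2],"twist":0,"fingers":0.3},{"dp":[0,0,0.2],"twist":0,"fingers":0.3}]'; python3 -m jog '[{"dp":[0,0,0],"twist":0,"fingers":0.7},{"dp":[0,0,0],"twist":0,"fingers":0.7},{"dp":[0,0,0],"twist":0,"fingers":0.8},{"dp":[0,0,0],"twist":0,"fingers":0.8},{"dp":[0,0,-3],"twist":0,"fingers":0.8},{"dp":[0,0,-8],"twist":0,"fingers":0.8},{"dp":[0,0,-14],"twist":0,"fingers":0.8},{"dp":[0,0,-20],"twist":0,"fingers":0.8}]'
```

```text
time_s: 6.02
tool_pos: [0.4887, -0.2707, 0.0462]
tool_rot: [-179.9, 0.2, 179.9]
force: [-0.3, -0.1, 8.0]
grip_width: 0.0427
grasp_force: 11.9
time_s: 7.02
tool_pos: [0.4869, -0.2697, 0.2463]
tool_rot: [180.0, -0.0, 179.9]
force: [1.3, -0.4, 0.7]
grip_width: 0.0696
grasp_force: 0.0
```

```bash
python3 -m jog '[{"dp":[0,2,-5],"twist":0,"fingers":0.8},{"dp":[-1,7,-9],"twist":0,"fingers":1},{"dp":[-3,13,-9],"twist":0,"fingers":1},{"dp":[-5,19,-9],"twist":0,"fingers":1},{"dp":[-7,25,-9],"twist":0,"fingers":1},{"dp":[-9,31,-9],"twist":0,"fingers":1},{"dp":[-9.4,37,-9],"twist":0,"fingers":1},{"dp":[-9.4,40.7,-9],"twist":0,"fingers":1}]'; python3 -c "
from h import *
snap('side','side2'); c=load('side2')
cv2.imwrite('pics/crop2.png',cv2.resize(c['pixels'][130:330,230:400],None,fx=3,fy=3,interpolation=cv2.INTER_CUBIC))
print(delta(.581,.137,.265).round(2))"
```

```text
time_s: 8.02
tool_pos: [0.5812, 0.1412, 0.3337]
tool_rot: [180.0, -0.1, -179.8]
force: [-0.7, -0.5, 0.1]
grip_width: 0.0869
grasp_force: 0.0
[-0.06 -1.09  6.82]
```

View pics/crop2.png

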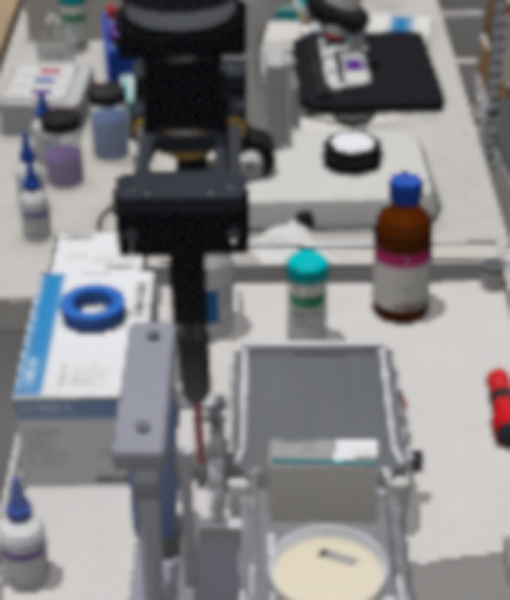

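The tub stands upright between the bottles at (308,290) in the crop. The fingers hang in line with the lever grip at (195,370).

```bash
python3 -m jog '[{"dp":[0,0,1],"twist":0,"fingers":1},{"dp":[0,0,1],"twist":0,"fingers":1}]'; python3 -c "
from h import *
print(delta(.581,.137,.265).round(2),env.get_obs()['force'])"
```

```text
time_s: 8.32
tool_pos: [0.5813, 0.1351, 0.3234]
tool_rot: [-179.9, -0.1, 179.8]
force: [-1.7, -0.4, -0.2]
grip_width: 0.0868
grasp_force: 0.0
[0.02 0.2  5.84] [-1.74320805 -0.41877228 -0.19725175]
```

Descend, narrow the fingers, then draw the lever back (+y).

```bash
python3 -m jog '[{"dp":[0,0.2,3],"twist":0,"fingers":1},{"dp":[0,0.2,5.8],"twist":0,"fingers":0.8},{"dp":[0,0.2,5.8],"twist":0,"fingers":0.53},{"dp":[0,0.2,5.8],"twist":0,"fingers":0.53},{"dp":[0,0.2,5.8],"twist":0,"fingers":0.53},{"dp":[0,0.2,5.8],"twist":0,"fingers":0.53}]'
python3 -m jog '[{"dp":[0,1,0],"twist":0,"fingers":0.53},{"dp":[0,1.5,0],"twist":0,"fingers":0.53}]'
python3 -m jog '[{"dp":[0,0.7,0],"twist":0,"fingers":0.53},{"dp":[0,0.7,0],"twist":0,"fingers":0.53}]'
```

```text
time_s: 9.07
tool_pos: [0.5821, 0.1391, 0.2676]
tool_rot: [180.0, 0.1, 179.9]
force: [-0.5, -0.4, -0.6]
grip_width: 0.0487
grasp_force: 0.0
time_s: 9.32
tool_pos: [0.5815, 0.1554, 0.2666]
tool_rot: [180.0, 0.0, -180.0]
force: [0.2, 0.8, -0.4]
grip_width: 0.0462
grasp_force: 0.0
time_s: 9.57
tool_pos: [0.5814, 0.1623, 0.2664]
tool_rot: [180.0, -0.0, -180.0]
force: [-0.6, 0.3, 0.2]
grip_width: 0.046
grasp_force: 0.0
```

```bash
python3 -m jog '[{"dp":[0,0.4,0],"twist":0,"fingers":0.53},{"dp":[0,0.4,0],"twist":0,"fingers":0.53}]' | grep -E "pos|force"
python3 -m jog '[{"dp":[0,0.4,0],"twist":0,"fingers":0.53},{"dp":[0,0.4,0],"twist":0,"fingers":0.53}]'| grep -E "pos|force"
python3 -c "
from h import *
snap('side','side3'); c=load('side3');P=cloud(c);X,Y,Z=[P[...,i] for i in range(3)];B=c['pixels'].astype(int);r=B[...,2]
m=(r<70)&(X>.55)&(X<.61)&(Y>0)&(Y<.25)&(Z>.20)&(Z<.262)
q=P[m]; k=np.polyfit(q[:,2],q[:,1],1); print(len(q),k, np.polyval(k,.24))
"
```

```text
tool_pos: [0.5816, 0.1654, 0.2665]
force: [1.1, -0.0, -0.2]
grasp_force: 0.0
tool_pos: [0.5818, 0.1681, 0.2665]
force: [-0.4, -2.2, -0.6]
grasp_force: 1.2
2 [-0.81986027  0.3426585 ] 0.1458920301198088
```

```bash
python3 -m jog '[{"dp":[0,0.3,0],"twist":0,"fingers":0.53},{"dp":[0,0.3,0],"twist":0,"fingers":0.53}]' | grep -E "pos|force"
python3 -m jog '[{"dp":[0,0.3,0],"twist":0,"fingers":0.53},{"dp":[0,0.3,0],"twist":0,"fingers":0.53}]'| grep -E "pos|force"
python3 -c "
from h import *
snap('side','side3'); c=load('side3')
cv2.imwrite('pics/crop3.png',cv2.resize(c['pixels'][200:330,255:385],None,fx=4.5,fy=4.5,interpolation=cv2.INTER_CUBIC))"
```

```text
tool_pos: [0.5819, 0.1685, 0.2664]
force: [-0.4, -7.7, 0.6]
grasp_force: 3.4
tool_pos: [0.5819, 0.1689, 0.2663]
force: [-1.2, -12.5, 1.9]
grasp_force: 5.3
```

View pics/crop3.png

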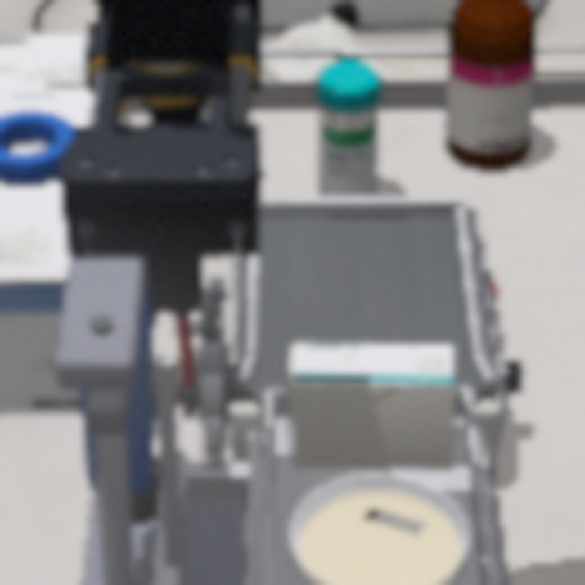

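```bash
python3 -m jog '[{"dp":[0,-2.5,0],"twist":0,"fingers":0.53},{"dp":[0,-4.5,0],"twist":0,"fingers":0.53},{"dp":[0,-6.2,0],"twist":0,"fingers":0.53},{"dp":[0,-7.8,0],"twist":0,"fingers":0.53},{"dp":[0,-9.4,0],"twist":0,"fingers":0.53},{"dp":[0,-11,0],"twist":0,"fingers":0.53},{"dp":[0,-12.5,0],"twist":0,"fingers":0.53},{"dp":[0,-12.5,0],"twist":0,"fingers":0.53}]'
python3 -c "
from h import *
c=snap('side','side4');P=cloud(c);X,Y,Z=[P[...,i] for i in range(3)];B=c['pixels'].astype(int);b,r=B[...,0],B[...,2]
for f in ['side3','side4']:
  c=load(f);P=cloud(c);X,Y,Z=[P[...,i] for i in range(3)];B=c['pixels'].astype(int);b,r=B[...,0],B[...,2]
  m=(b<r-15)&(Z>.05)&(Z<.13)&(Y>.1)&(Y<.2)&(X>.42)&(X<.55);print(m.sum(),np.median(Z[m]),np.median(Y[m]))"
```

```text
time_s: 11.68
tool_pos: [0.5813, 0.0476, 0.2662]
tool_rot: [-179.9, -0.1, 179.8]
force: [-0.2, 0.5, 0.9]
grip_width: 0.0456
grasp_force: 0.7
658 0.07626569809402219 0.1463255454747513
636 0.08230886419517429 0.1462333913823951
```

```bash
cat > dz.py <<'E'
from h import *
c=snap('side');P=cloud(c);X,Y,Z=[P[...,i] for i in range(3)];B=c['pixels'].astype(int);b,r=B[...,0],B[...,2]
m=(b<r-15)&(Z>.05)&(Z<.13)&(Y>.1)&(Y<.2)&(X>.42)&(X<.55);print('dish',m.sum(),P[m].mean(0).round(4),'med z',np.median(Z[m]).round(4))
E
python3 -m jog '[{"dp":[0,2.5,0],"twist":0,"fingers":0.53},{"dp":[0,5,0],"twist":0,"fingers":0.53},{"dp":[0,7.5,0],"twist":0,"fingers":0.53},{"dp":[0,10,0],"twist":0,"fingers":0.53},{"dp":[0,11.9,0],"twist":0,"fingers":0.53},{"dp":[0,11.9,0],"twist":0,"fingers":0.53}]'; python3 dz.py
```

```text
time_s: 12.48
tool_pos: [0.5818, 0.1681, 0.2663]
tool_rot: [-179.8, -0.0, 180.0]
force: [-0.3, -2.2, 0.2]
grip_width: 0.0465
grasp_force: 0.9
dish 662 [0.4888 0.1455 0.0812] med z 0.0812
```

Notch 56 (dish +5 mm). The lever is back near −0.39. Swing 2 and back.

```bash
python3 -m jog '[{"dp":[0,-2,0],"twist":0,"fingers":0.53},{"dp":[0,-4,0],"twist":0,"fingers":0.53},{"dp":[0,-6,0],"twist":0,"fingers":0.53},{"dp":[0,-7.6,0],"twist":0,"fingers":0.53},{"dp":[0,-9.2,0],"twist":0,"fingers":0.53},{"dp":[0,-10.8,0],"twist":0,"fingers":0.53},{"dp":[0,-12,0],"twist":0,"fingers":0.53},{"dp":[0,-12,0],"twist":0,"fingers":0.53}]'|grep -E "pos|force"
python3 -m jog '[{"dp":[0,2.5,0],"twist":0,"fingers":0.53},{"dp":[0,5,0],"twist":0,"fingers":0.53},{"dp":[0,7.5,0],"twist":0,"fingers":0.53},{"dp":[0,10,0],"twist":0,"fingers":0.53},{"dp":[0,12,0],"twist":0,"fingers":0.53},{"dp":[0,12,0],"twist":0,"fingers":0.53}]'|grep -E "pos|force"; python3 dz.py
```

```text
tool_pos: [0.5812, 0.0474, 0.2662]
force: [-0.7, 1.9, 0.8]
grasp_force: 0.7
tool_pos: [0.5818, 0.1681, 0.2663]
force: [0.1, -2.3, 0.6]
grasp_force: 0.9
dish 658 [0.4887 0.1452 0.0862] med z 0.0862
```

```bash
python3 -m jog '[{"dp":[0,-2,0],"twist":0,"fingers":0.53},{"dp":[0,-4,0],"twist":0,"fingers":0.53},{"dp":[0,-6,0],"twist":0,"fingers":0.53},{"dp":[0,-7.6,0],"twist":0,"fingers":0.53},{"dp":[0,-9.2,0],"twist":0,"fingers":0.53},{"dp":[0,-10.8,0],"twist":0,"fingers":0.53},{"dp":[0,-12,0],"twist":0,"fingers":0.53},{"dp":[0,-12,0],"twist":0,"fingers":0.53}]'|grep -E "pos|force"
python3 -m jog '[{"dp":[0,2.5,0],"twist":0,"fingers":0.53},{"dp":[0,5,0],"twist":0,"fingers":0.53},{"dp":[0,7.5,0],"twist":0,"fingers":0.53},{"dp":[0,10,0],"twist":0,"fingers":0.53},{"dp":[0,12,0],"twist":0,"fingers":0.53},{"dp":[0,12,0],"twist":0,"fingers":0.53}]'|grep -E "pos|force"; python3 dz.py
```

```text
tool_pos: [0.5813, 0.0474, 0.2662]
force: [-0.0, 2.2, 0.3]
grasp_force: 0.7
tool_pos: [0.5818, 0.1681, 0.2663]
force: [-1.1, -1.7, -0.1]
grasp_force: 0.9
dish 653 [0.4888 0.1449 0.0913] med z 0.0912
```

```bash
python3 -m jog '[{"dp":[0,-2,0],"twist":0,"fingers":0.53},{"dp":[0,-4,0],"twist":0,"fingers":0.53},{"dp":[0,-6,0],"twist":0,"fingers":0.53},{"dp":[0,-7.6,0],"twist":0,"fingers":0.53},{"dp":[0,-9.2,0],"twist":0,"fingers":0.53},{"dp":[0,-10.8,0],"twist":0,"fingers":0.53},{"dp":[0,-12,0],"twist":0,"fingers":0.53},{"dp":[0,-12,0],"twist":0,"fingers":0.53}]'|grep -E "pos|force"
python3 -m jog '[{"dp":[0,2.5,0],"twist":0,"fingers":0.53},{"dp":[0,5,0],"twist":0,"fingers":0.53},{"dp":[0,7.5,0],"twist":0,"fingers":0.53},{"dp":[0,10,0],"twist":0,"fingers":0.53},{"dp":[0,11.5,0],"twist":0,"fingers":0.53},{"dp":[0,11.5,0],"twist":0,"fingers":0.53},{"dp":[0,11.3,0],"twist":0,"fingers":0.8},{"dp":[0,11.3,0],"twist":0,"fingers":1}]'|grep -E "pos|force"; python3 dz.py
```

```text
tool_pos: [0.5812, 0.0474, 0.2662]
force: [-1.1, 0.7, 1.1]
grasp_force: 0.7
tool_pos: [0.5819, 0.1603, 0.2668]
force: [-1.3, 0.4, -0.6]
grasp_force: 0.0
dish 646 [0.4894 0.1451 0.0962] med z 0.0963
```

```bash
python3 -m jog '[{"dp":[0,0,-4],"twist":0,"fingers":1},{"dp":[0,0,-8],"twist":0,"fingers":1},{"dp":[3,-2,-8],"twist":0,"fingers":1},{"dp":[6,-4,-8],"twist":0,"fingers":1},{"dp":[9,-6,-8],"twist":0,"fingers":1},{"dp":[9,-8,-8],"twist":0,"fingers":0.3},{"dp":[9,-8,-8],"twist":0,"fingers":0},{"dp":[9,-8,-8],"twist":0,"fingers":0}]'
python3 -c "
from h import *
c=snap('wrist','wrist2')"
```

```text
time_s: 19.18
tool_pos: [0.4921, 0.0828, 0.3464]
tool_rot: [180.0, 0.0, 180.0]
force: [0.5, -0.5, 0.9]
grip_width: 0.0646
grasp_force: 0.0
```

View pics/wrist2.png

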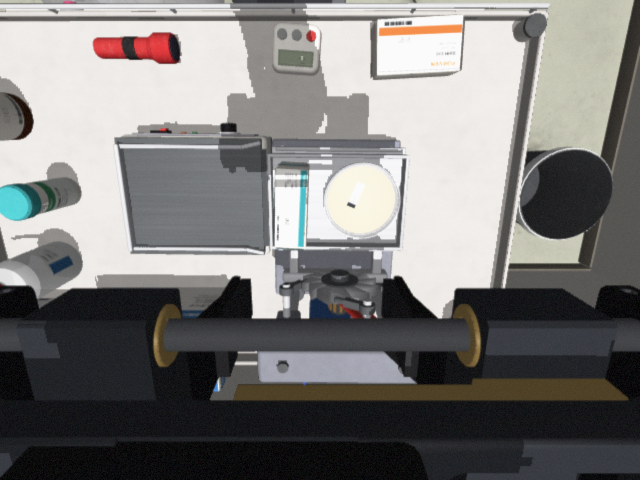

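The wrist view shows the plate from (117,138) to (267,252) and the raised tray from (270,153) to (405,247), with its load standing and the tub clear at (20,200).

```bash
python3 -c "
from h import *
c=load('wrist2');P=cloud(c);Z=P[...,2]
m=np.zeros_like(Z,bool);m[165:235,150:220]=1;z=Z[m];print('plate',np.nanmedian(z))
t=(Z>.096)&(Z<.106);t[:, :265]=0;t[:,412:]=0;t[:148]=0;t[252:]=0
w=t.copy();w[165:235,285:395]=0
q=P[w];print('rim z',np.median(q[:,2]));r=cv2.minAreaRect(q[:,:2].astype(np.float32)*1000);print(r)
for n,a in [('front',(slice(148,165),slice(290,390))),('back',(slice(236,250),slice(290,390))),('+y end',(slice(165,235),slice(395,412)))]:
  mm=np.zeros_like(t);mm[a]=1;q=P[mm&t];k=np.polyfit(q[:,1],q[:,0],1) if n!='+y end' else np.polyfit(q[:,0],q[:,1],1);print(n,len(q),q.mean(0).round(4),k.round(4),np.percentile(q,[2,98],axis=0).round(4))
for n,u,v,zz in [('railF',120,140,.079),('railF2',262,137,.079),('railB',130,252,.079),('railB2',262,251,.079),('edge',267,150,.07),('edge2',267,235,.07),('stopF',119,145,.083),('stopB',131,248,.083)]: print(n,pt(c,u,v,zz).round(4))
"
```

```text
plate 0.07028465180503124
rim z 0.1002293740545916
((489.9512634277344, 107.96829986572266), (160.3551788330078, 112.35692596435547), 89.37904357910156)
front 420 [0.4368 0.1118 0.1002] [0.0194 0.4347] [[0.4341 0.0569 0.0964]
 [0.4454 0.1625 0.1025]]
back 388 [0.5419 0.1233 0.0996] [-0.0107  0.5432] [[0.5301 0.0729 0.0961]
 [0.5458 0.1696 0.1023]]
+y end 427 [0.4856 0.183  0.0992] [-0.0035  0.1847] [[0.4484 0.1753 0.0962]
 [0.5252 0.1877 0.1021]]
railF [ 0.4192 -0.1442  0.079 ]
railF2 [0.4159 0.0211 0.079 ]
railB [ 0.5562 -0.1526  0.079 ]
railB2 [0.5549 0.0151 0.079 ]
edge [0.4308 0.0251 0.07  ]
edge2 [0.5363 0.021  0.07  ]
stopF [ 0.4248 -0.1441  0.083 ]
stopB [ 0.5496 -0.1483  0.083 ]
```

```bash
python3 -m jog '[{"dp":[0.2,5,0],"twist":0,"fingers":0},{"dp":[0.2,10,0],"twist":0,"fingers":0},{"dp":[0.2,15.2,0],"twist":0,"fingers":0},{"dp":[0.2,15.2,5],"twist":0,"fingers":0},{"dp":[0.2,15.2,10],"twist":0,"fingers":0},{"dp":[0.2,15.2,15],"twist":0,"fingers":0},{"dp":[0.2,15.2,20],"twist":0,"fingers":0},{"dp":[0.2,15.2,23],"twist":0,"fingers":0}]'
python3 -m jog '[{"dp":[0,0,2],"twist":0,"fingers":0},{"dp":[0,0,3.2],"twist":0,"fingers":0},{"dp":[0,0,3.2],"twist":0,"fingers":0}]'
python3 -c "
from h import *
print(delta(.489,.21,.084).round(2))"
```

```text
time_s: 20.23
tool_pos: [0.4882, 0.2344, 0.1131]
tool_rot: [-179.9, -0.2, -180.0]
force: [-0.4, 0.2, -0.3]
grip_width: 0.0005
grasp_force: 0.0
time_s: 20.6
tool_pos: [0.4892, 0.2344, 0.0836]
tool_rot: [-179.9, -0.1, 180.0]
force: [0.0, -0.3, -0.2]
grip_width: 0.0003
grasp_force: 0.0
[ 0.02 -2.44 -0.03]
```

```bash
python3 -m jog '[{"dp":[0,-1.2,0],"twist":0,"fingers":0},{"dp":[0,-2,0],"twist":0,"fingers":0},{"dp":[0,-2.6,0],"twist":0,"fingers":0},{"dp":[0,-3.2,0],"twist":0,"fingers":0},{"dp":[0,-3.8,0],"twist":0,"fingers":0},{"dp":[0,-4.4,0],"twist":0,"fingers":0},{"dp":[0,-5.0,0],"twist":0,"fingers":0},{"dp":[0,-5.6,0],"twist":0,"fingers":0}]'; python3 dz.py
```

```text
time_s: 21.6
tool_pos: [0.4897, 0.1785, 0.0847]
tool_rot: [180.0, 0.0, 180.0]
force: [0.8, 4.0, -0.1]
grip_width: 0.0005
grasp_force: 1.7
dish 4 [0.5279 0.1259 0.0964] med z 0.0959
```

```bash
python3 -m jog '[{"dp":[0,-0.7,0],"twist":0,"fingers":0},{"dp":[0,-1.4,0],"twist":0,"fingers":0},{"dp":[0,-2.1,0],"twist":0,"fingers":0},{"dp":[0,-2.8,0],"twist":0,"fingers":0},{"dp":[0,-3.5,0],"twist":0,"fingers":0},{"dp":[0,-4.2,0],"twist":0,"fingers":0},{"dp":[0,-4.9,0],"twist":0,"fingers":0},{"dp":[0,-5.6,0],"twist":0,"fingers":0}]'|grep -E "pos|force"; python3 -m jog '[{"dp":[0,-0.7,0],"twist":0,"fingers":0},{"dp":[0,-1.4,0],"twist":0,"fingers":0},{"dp":[0,-2.1,0],"twist":0,"fingers":0},{"dp":[0,-2.8,0],"twist":0,"fingers":0}]'|grep -E "pos|force"
```

```text
tool_pos: [0.4898, 0.122, 0.0848]
force: [0.8, 4.5, 3.0]
grasp_force: 2.5
tool_pos: [0.4897, 0.0941, 0.0848]
force: [0.3, 5.6, 2.7]
grasp_force: 2.6
```

```bash
python3 -m jog '[{"dp":[0,-0.7,0],"twist":0,"fingers":0},{"dp":[0,-1.4,0],"twist":0,"fingers":0},{"dp":[0,-2.1,0],"twist":0,"fingers":0},{"dp":[0,-2.8,0],"twist":0,"fingers":0},{"dp":[0,-3.5,0],"twist":0,"fingers":0},{"dp":[0,-4.2,0],"twist":0,"fingers":0},{"dp":[0,-4.7,0],"twist":0,"fingers":0},{"dp":[0,-5.2,0],"twist":0,"fingers":0}]'|grep -E "pos|force"; for i in 1 2; do python3 -c "
from h import *
s=env.get_obs();print(s['tool_pos'],s['force'])"; done
```

```text
tool_pos: [0.4891, 0.0414, 0.0842]
force: [-0.2, 5.0, 1.6]
grasp_force: 2.2
[0.48906704 0.04141943 0.08416175] [-0.233024    4.98595598  1.58230731]
[0.48906704 0.04141943 0.08416175] [-0.233024    4.98595598  1.58230731]
```

```bash
python3 -m jog '[{"dp":[0,-0.4,0],"twist":0,"fingers":0},{"dp":[0,-0.8,0],"twist":0,"fingers":0}]'|grep -E "pos|force"
```

```text
tool_pos: [0.4891, 0.0337, 0.0842]
force: [-0.3, 3.4, 0.4]
grasp_force: 1.7
```

```bash
python3 -m jog '[{"dp":[0,-0.3,0],"twist":0,"fingers":0},{"dp":[0,-0.6,0],"twist":0,"fingers":0}]'|grep -E "pos|force";python3 -m jog '[{"dp":[0,-0.2,0],"twist":0,"fingers":0},{"dp":[0,-0.4,0],"twist":0,"fingers":0}]'|grep -E "pos|force"
```

```text
tool_pos: [0.4892, 0.0277, 0.0842]
force: [0.2, 2.1, -1.0]
grasp_force: 1.4
tool_pos: [0.4893, 0.0239, 0.0844]
force: [-0.3, 2.7, -2.0]
grasp_force: 1.2
```

```bash
python3 -m jog '[{"dp":[0,-0.2,0],"twist":0,"fingers":0},{"dp":[0,-0.4,0],"twist":0,"fingers":0}]'|grep -E "pos|force"
```

```text
tool_pos: [0.4896, 0.0203, 0.0846]
force: [0.8, 5.4, -0.9]
grasp_force: 2.6
```

```bash
python3 -m jog '[{"dp":[0,-0.2,0],"twist":0,"fingers":0},{"dp":[0,-0.3,0],"twist":0,"fingers":0}]'|grep -E "pos|force"; python3 -m jog '[{"dp":[0,-0.2,0],"twist":0,"fingers":0},{"dp":[0,-0.2,0],"twist":0,"fingers":0}]'|grep -E "pos|force"
```

```text
tool_pos: [0.4906, 0.0199, 0.0851]
force: [1.9, 9.3, -1.9]
grasp_force: 4.7
tool_pos: [0.4908, 0.0198, 0.0853]
force: [0.8, 11.5, -0.7]
grasp_force: 6.0
```

Hard stop at 0.020 m (expected about 0.025 m). Back off, rise and look.

```bash
python3 -m jog '[{"dp":[0,2,0],"twist":0,"fingers":0},{"dp":[0,5,0],"twist":0,"fingers":0},{"dp":[0,8,-3],"twist":0,"fingers":0},{"dp":[0,8,-9],"twist":0,"fingers":0},{"dp":[0,8,-15],"twist":0,"fingers":0},{"dp":[0,8,-21],"twist":0,"fingers":0},{"dp":[0,6,-26],"twist":0,"fingers":0},{"dp":[0,6,-26],"twist":0,"fingers":0}]'
python3 -c "
from h import *
c=snap('wrist','wrist3');P=cloud(c);Z=P[...,2]
cv2.imwrite('pics/w3.png',cv2.resize(c['pixels'][90:290,60:420],None,fx=2.2,fy=2.2,interpolation=cv2.INTER_CUBIC))
t=(Z>.096)&(Z<.106)&(P[...,1]<.03)&(P[...,1]>-.17)&(P[...,0]>.42)&(P[...,0]<.56)
q=P[t];print(cv2.minAreaRect(q[:,:2].astype(np.float32)*1000),np.median(q[:,2]))"
```

```text
time_s: 26.65
tool_pos: [0.492, 0.0722, 0.3495]
tool_rot: [179.9, 0.5, 179.7]
force: [0.9, -0.1, -0.4]
grip_width: 0.0006
grasp_force: 0.0
((491.0988464355469, -67.41502380371094), (160.3475341796875, 111.91169738769531), 89.30030059814453) 0.09711890979463902
```

View pics/w3.png

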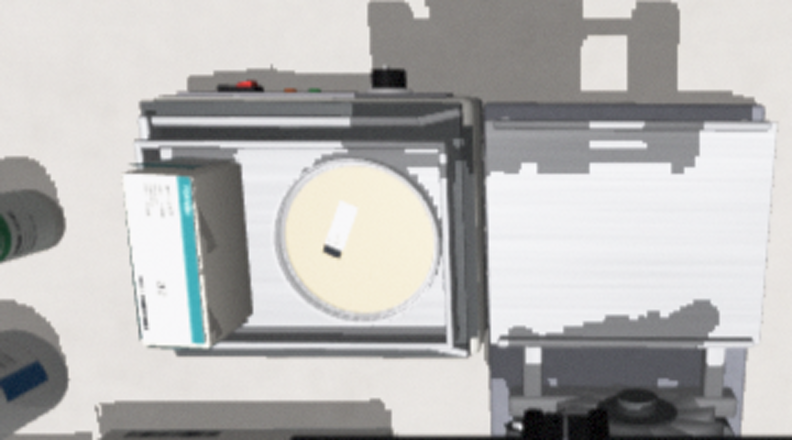

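The picture shows the tray at the plate's stop end, with the dish at (360,238) and the carton at (185,255) standing. I'll check that the tray lies flat and compare the stop gap numerically.

```bash
python3 -c "
from h import *
c=load('wrist3');P=cloud(c)
def V(u,v): return int(60+u/2.2),int(90+v/2.2)
for n,u0,u1,v0,v1 in [('dish',320,400,190,220),('floor',255,275,200,310),('floor right',300,420,322,326),('rimF',300,430,140,149),('rimB',220,440,340,352),('rim+y',444,452,170,310),('plate strip +y',460,468,200,300),('plate F',200,400,122,134),('platform',560,700,200,280),('cartontop',140,170,200,320)]:
  a,b=V(u0,v0);d,e=V(u1,v1);q=P[b:e+1,a:d+1].reshape(-1,3);q=q[np.isfinite(q[:,2])]
  A=np.c_[q[:,:2]-q[:,:2].mean(0),np.ones(len(q))];k=np.linalg.lstsq(A,q[:,2],rcond=None)[0]
  print(n,len(q),np.median(q,0).round(4),'slopes',k[:2].round(3),'zmax',np.percentile(q[:,2],90).round(4))
for n,u,v,z in [('trayF+y',445,145,.101),('trayB+y',450,352,.101),('trayF-y',140,145,.101),('railF-y',143,105,.079),('railF+y',470,101,.079),('plate edge',480,300,.07)]:
  a=60+u/2.2;b=90+v/2.2;print(n,pt(c,a,b,z).round(4))
"
```

```text
dish 552 [ 0.4689 -0.0345  0.0965] slopes [0.006 0.002] zmax 0.0977
floor 559 [ 0.4975 -0.0931  0.0813] slopes [0.033 0.648] zmax 0.0836
floor right 164 [ 0.5386 -0.0415  0.0813] slopes [-2.111  0.015] zmax 0.0959
rimF 298 [ 0.437  -0.0286  0.0999] slopes [ 2.157 -0.012] zmax 0.1012
rimB 705 [ 0.5456 -0.0595  0.0964] slopes [-1.975  0.027] zmax 0.1007
rim+y 320 [0.4871 0.0117 0.0992] slopes [0.059 0.862] zmax 0.1008
plate strip +y 188 [0.4977 0.0163 0.0701] slopes [-0.004 -0.261] zmax 0.0714
plate F 550 [ 0.4294 -0.0703  0.0708] slopes [-1.476  0.009] zmax 0.0783
platform 2460 [0.4926 0.1109 0.0709] slopes [-0.001  0.   ] zmax 0.072
cartontop 835 [ 0.4886 -0.1237  0.1397] slopes [0.001 0.018] zmax 0.1406
trayF+y [0.4382 0.0133 0.101 ]
trayB+y [0.5495 0.0107 0.101 ]
trayF-y [ 0.4374 -0.1424  0.101 ]
railF-y [ 0.418  -0.1491  0.079 ]
railF+y [0.4168 0.0244 0.079 ]
plate edge [0.528  0.0248 0.07  ]
```

```bash
python3 -c "
from h import *
print(env.sign_off())"
```

```text
the job is handed in; nothing more can be done
None
```

The job is handed in, at about 27 s of the 72 s allowed: the tub stands upright on the trolley top between the bottles, four lever swings raised the platform to the 71 mm notch (camera readings 70.9 mm against 70.1 mm for the plate), and the tray is home against the end stop with its dish and carton still standing.

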